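Bring a blue marble to the rim of the reward tube

TASK

A child has finished the check-up and gets a blue marble: press down on the pad of the blue tilting tube slowly, so that its mouth dips just below level, and stop as soon as the first blue marble has rolled up against the rim. Leave the tube standing at that slight downward tilt with the marble waiting at the rim: do not tip it further than that takes, let no marble fall out, and leave the orange tube alone.

Things in the scene. Friction and masses are not known exactly. Their poses are not given: they have to be found in the camera images.
- blue_tube (a joint): Tilt of the clear tube with blue end cap (142 mm long, 40 mm outside, 36 inside), rad: 0 level, negative mouth up (starts -0.42 to -0.28), positive mouth down; range -0.5 to 0.8. Stiff pivot near its closed end, level, 110 mm above the desk, between white posts on a fixed base: stays where it is left, yields to 4 to 5 N on the pad. Its marbles start rolling once it passes level.
- blue_press (a point): Centre of the top of the blue press pad, a flat plate 36 mm (along the tube) by 30 mm on top of the tube, turning with it: x along the tube to its mouth, y along the pivot axis, z up out of the pad. In this frame the pivot axis is at x = -65, z = -30 mm and the end of the rim at x = +60 mm.
- blue_marble: First blue marble, nearer the mouth of two: 25 mm ball, 20 g, origin at its centre. In the frame of blue_press it starts near x = -39 mm, and lies at x = +46, z = -30 mm against the 5 mm white sill inside the bottom of the rim. It takes 1 or 2 s to roll there; the sill stops it if it rolls gently, but rolling fast down a steep tube it may jump out.
- orange_press (a point): Centre of the top of the press pad of the other dispenser, alike but with orange cap, pad and marbles, which is to be left alone; same axes as blue_press.
There are look-alikes about, which are no part of the job. Leave any turquoise look-alike of the part that bears blue_tube alone.

How it is judged:
By the outcome, as a careful person would: the job done as asked, in the order asked, and still so for the second after the job is handed in, with the robot touching nothing.
It also fails if it takes over 35 s, if anything falls off the work surface, if the arm or the gripper's body presses on something with over 40 N, if the wrist force passes 120 N, or if a joint passes its speed limit or range.

ROBOT

A 6-joint arm with a two-finger parallel gripper is mounted at the origin on the work surface. World frame = base frame: x ahead of the robot, y to its left, z up, the work surface at z = 0. Lengths are in m, angles in rad, forces in N, time in s.
With the tool pointing down it reaches from about 0.35 to 0.85 m from the base axis. Payload 8.1 kg.
Tool frame: the origin (TCP) lies midway between the tips of the shut fingers; the grasp point (between the pads) lies 19 mm behind it; z points along the fingers, y is the direction in which the jaws open and shut (so a half turn about z gives the same grasp; the last joint's range is limited). The gripper opens to 93 mm and grips with 3 to 60 N. Pads are 15 mm wide; open, the fingers measure 128 mm over their backs; the gripper's body (75 mm by 188 mm) begins 65 mm behind the grasp point.
Start: joints at [-1.218, 0.13, 1.488, -0, 1.523, -0.085], TCP at [0.254, -0.543, 0.188] pointing down, gripper open.
Joint ranges: [-2.96, 2.96], [-0.89, 2.26], [0.02, 2.5], [-1.34, 4.48], [0, 2.73], [-2.66, 2.66]. Speed limits (rad/s): [2.39, 2.39, 2.79, 3.14, 3.14, 3.14].

INTERFACE

Orientations are given as a rotation vector (axis times angle).
In Python, from plant import monitor, eyes, ticket gives the robot as it stands.
- The arm moves only by the tool send_rows, never from a script. Its argument "motion" is a list of rows, each a list of 2 entries, a list of its own where there are three numbers: the shift along the tool's x, y, z in m, then the turn about the tool's z in degrees. In form: [[[dx, dy, dz], twist], ...]. A call has 1 to 12 rows; each row is the pose to reach, as a shift and turn from the pose commanded when the call began, along the tool's axes at that moment; what a row does not reach only later rows make up. A row lasts 1/8 s, in which the tool goes at most 62.5 mm and 10.7 degrees, less where a joint would pass 70% of its speed; a pose out of reach is approached as far as the arm can. A call with a gripper value outside its range is refused whole. "jaw" is the finger opening in m, from 0 to 0.093, set as the call begins (left out, the last holds). The fingers move at their own pace and stop on an object; "squeeze" is the grip in N (left out, the last holds). Time passes only in rows, so rows that repeat a pose let the fingers close. It gives the time, the measured TCP pose, the force and the opening at its end, in the units of the state.
- monitor.read_state(): the state, without advancing time (a new reading comes with each control period).
- eyes.read_camera(name): name is "side" or "top"; returns the picture (480x640x3 uint8, red, green, blue); there is no depth.
- eyes.camera_model(name): a dict with "mtx" (3x3 intrinsics, pixels), "cam_to_world" (4x4, takes a point from camera to world coordinates). Camera axes: x right, y down, z forward; pixel columns grow to the right and rows downward; lengths in m; the calibration is good to about 2 mm. A picture is of the moment at which its call begins. camera_model takes no time and is no camera call.
- ticket.close_job(): hands the job in, once; it reports no verdict.
The state is a dict: "t": time; "q": joint angles; "dq": joint speeds; "joint_torque": joint torques, N m; "tool_pos": TCP position; "orientation": TCP orientation; "force": force on the tool from outside, world axes, zero at the start; "wrist_torque": the same for the moment, N m; "opening": finger opening in m.
Only numpy, scipy, OpenCV 4.12 (cv2) and the standard library are available. Lean on these libraries where they do the work, as an engineer would, in place of code of your own. Each camera call takes 0.05 s, during which the arm holds its last target.

## Working session

There is one attempt and no reset: what is moved stays moved. The work goes in short steps, Python scripts to look and compute and a tool call to move; the robot and the scene stay as the last step left them, time stands still between calls to the robot, and variables do not carry over. Pictures are saved under pics/ and viewed, and the job is handed in when it is done.

Besides the shell and the picture viewer there is one more tool, called after ">>>" as name([rows], argument=value, ...), one row to a line, values as JSON. send_rows: Moves the arm, as the interface text tells. Its arguments: {"type":"object","properties":{"motion":{"type":"array","items":{"type":"array"}},"jaw":{"type":"number"},"squeeze":{"type":"number"}},"required":["motion"]}

```bash
mkdir -p pics; ls
python3 - <<'E'
from plant import monitor, eyes, ticket
import cv2
s=monitor.read_state()
print({k:s[k] for k in('t','tool_pos','orientation','force','opening')})
for n in('side','top'):
    im=eyes.read_camera(n); cv2.imwrite(f'pics/{n}0.png',im[:,:,::-1]); m=eyes.camera_model(n); print(n,m['mtx'],m['cam_to_world'])
E
```

```text
pics
{'t': 0.0, 'tool_pos': array([ 0.25419486, -0.54281606,  0.18650327]), 'orientation': array([-3.06485547e+00, -6.81921657e-01,  4.17000125e-04]), 'force': array([-0.5374412 , -0.02123087,  0.99060174]), 'opening': 0.09297507369794056}
side [[485.67304558   0.         314.18829042]
 [  0.         485.67304558 243.64114063]
 [  0.           0.           1.        ]] [[-0.96106318 -0.20793673  0.18198867  0.26384971]
 [-0.27619655  0.70248509 -0.65591933  0.5438033 ]
 [ 0.0085454  -0.68064456 -0.73256396  0.71850776]
 [ 0.          0.          0.          1.        ]]
top [[574.05982709   0.         308.43306384]
 [  0.         574.05982709 247.94082423]
 [  0.           0.           1.        ]] [[ 0.0287237  -0.99737288  0.06650023  0.34248939]
 [-0.99943586 -0.02749739  0.01928334 -0.02163038]
 [-0.01740409 -0.0670166  -0.99760006  1.16090223]
 [ 0.          0.          0.          1.        ]]
```

View pics/side0.png

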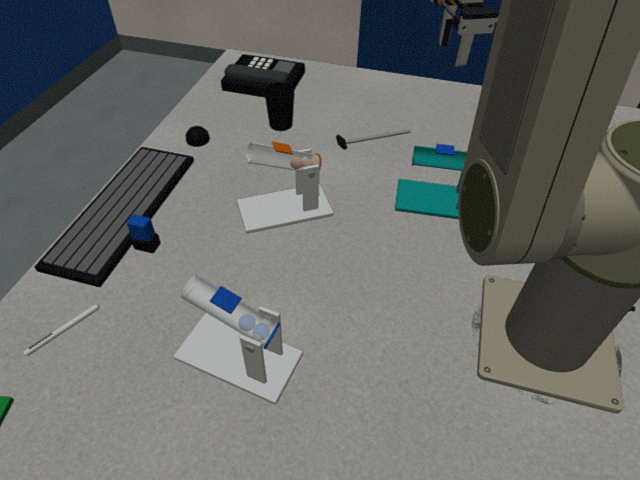

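View pics/top0.png

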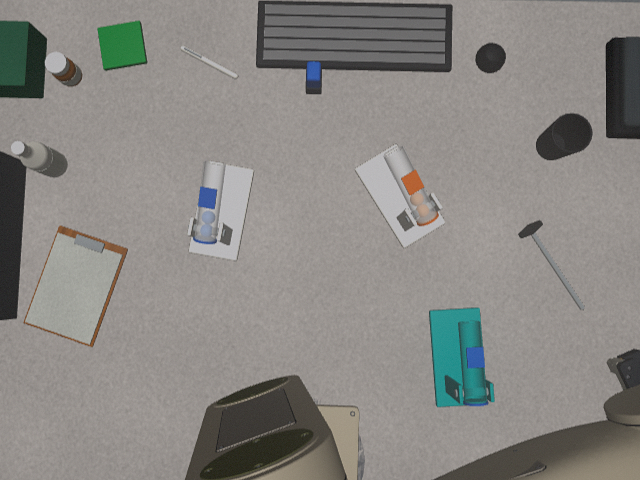

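The blue dispenser's pad is at top (207,198) and side (226,300). The orange pad is at top (412,182), and the turquoise look-alike, which also has a blue pad, is at top (475,357). Next I'll measure the blue pad by triangulating its corners.

```bash
cat > h.py <<'E'
import numpy as np, cv2
from plant import monitor, eyes, ticket
M={n:eyes.camera_model(n) for n in('side','top')}
def P(n):
    m=M[n]; T=np.linalg.inv(m['cam_to_world']); return m['mtx']@T[:3]
def tri(a,b):
    X=cv2.triangulatePoints(P('side'),P('top'),np.array(a,float).reshape(2,1),np.array(b,float).reshape(2,1)).ravel(); X=X[:3]/X[3]
    r=[np.linalg.norm((lambda p:p[:2]/p[2])(P(n)@np.r_[X,1])-u) for n,u in(('side',a),('top',b))]
    return X,max(r)
def proj(n,X):
    p=P(n)@np.r_[X,1]; return p[:2]/p[2]
def ray(n,u,z):
    m=M[n];d=m['cam_to_world'][:3,:3]@np.linalg.inv(m['mtx'])@np.r_[u,1];o=m['cam_to_world'][:3,3];return o+d*(z-o[2])/d[2]
def bluepad(im,roi):
    x0,y0,x1,y1=roi
    hsv=cv2.cvtColor(im,cv2.COLOR_RGB2HSV)
    k=cv2.inRange(hsv,(105,160,60),(125,255,255)); z=np.zeros_like(k); z[y0:y1,x0:x1]=k[y0:y1,x0:x1]
    c=max(cv2.findContours(z,cv2.RETR_EXTERNAL,cv2.CHAIN_APPROX_NONE)[0],key=cv2.contourArea)
    mo=cv2.moments(c);h=cv2.convexHull(c)
    return np.array([mo['m10'],mo['m01']])/mo['m00'],cv2.approxPolyDP(h,3,True)[:,0],mo['m00']
E
python3 - <<'E'
from h import *
s=cv2.imread('pics/side0.png')[:,:,::-1];t=cv2.imread('pics/top0.png')[:,:,::-1]
s=np.ascontiguousarray(s);t=np.ascontiguousarray(t)
a=bluepad(s,(170,270,260,325));b=bluepad(t,(185,170,230,215));print(a,b);print(tri(a[0],b[0]))
for n,im,(x,y,w,h) in(('s',s,(165,260,160,150)),('t',t,(170,140,110,130))):
    cv2.imwrite(f'pics/z{n}.png',cv2.resize(im[y:y+h,x:x+w,::-1],None,fx=4,fy=4,interpolation=cv2.INTER_CUBIC))
E
```

```text
(array([225.32425743, 299.40222772]), array([[220, 287],
       [240, 298],
       [231, 312],
       [211, 301]], dtype=int32), 404.0) (array([203.72222222, 197.97685185]), array([[201, 188],
       [211, 189],
       [213, 207],
       [198, 205]], dtype=int32), 36.0)
(array([0.4922448 , 0.1844693 , 0.16231953]), np.float64(0.19499405402441897))
```

View pics/zs.png

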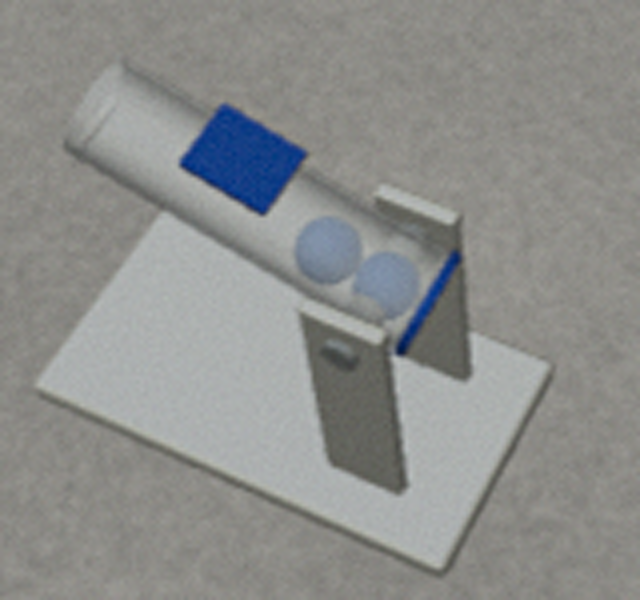

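View pics/zt.png

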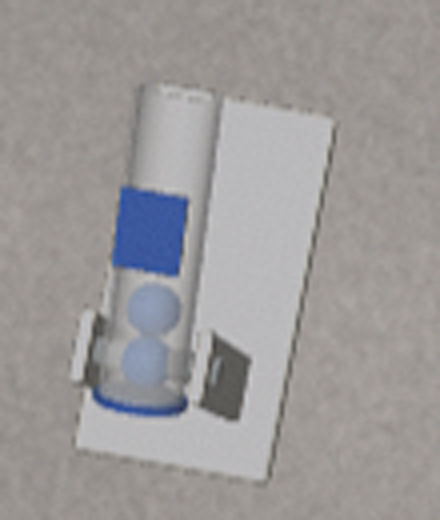

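The views are clear: the tube is mouth-up, both marbles lie at the closed end, and all four pad corners show in both. The top-view mask was too tight, so I'll loosen it and triangulate the corners.

```bash
sed -i 's/(105,160,60)/(100,110,50)/' h.py
python3 - <<'E'
from h import *
s=np.ascontiguousarray(cv2.imread('pics/side0.png')[:,:,::-1]);t=np.ascontiguousarray(cv2.imread('pics/top0.png')[:,:,::-1])
a=bluepad(s,(170,270,260,325));b=bluepad(t,(185,170,230,215));print(a,b)
C,r=tri(a[0],b[0]);print(C,r)
# corners: order mouth-left.. match by eye: side mouth side = left/up ; top mouth side = up
so=sorted(a[1].tolist());to=b[1]
print(so,to.tolist())
# side base long edge & top base long edges on z=0.008
for u in((222,164),(253,169),(237,260),(190,251)):print('base top',ray('top',u,0.006))
for n,u in(('side',(174.5,358)),('side',(275,402)),('side',(302.5,352))):print('base side',ray(n,u,0.006))
E
```

```text
(array([225.32826511, 299.1797271 ]), array([[220, 286],
       [240, 297],
       [231, 312],
       [210, 301]], dtype=int32), 427.5) (array([206.84241359, 197.40656122]), array([[200, 187],
       [216, 190],
       [213, 208],
       [198, 205]], dtype=int32), 284.5)
[0.49450383 0.18025661 0.15642475] 0.41032295198377083
[[210, 301], [220, 286], [231, 312], [240, 297]] [[200, 187], [216, 190], [213, 208], [198, 205]]
base top [0.58633953 0.18209193 0.006     ]
base top [0.57761069 0.11832602 0.006     ]
base top [0.39111923 0.14412535 0.006     ]
base top [0.40667001 0.24007607 0.006     ]
base side [0.58970341 0.21665726 0.006     ]
base side [0.40687236 0.24201158 0.006     ]
base side [0.3916917  0.14709579 0.006     ]
```

Run:
```python
from h import *
from scipy.spatial.transform import Rotation as R
S=dict(mm=(210,301),mf=(220,286),cm=(231,312),cf=(240,297)) ; T=dict(mm=(200,187),mf=(216,190),cm=(198,205),cf=(213,208))
Q={k:tri(S[k],T[k]) for k in S}
for k in Q:print(k,Q[k][0].round(4),Q[k][1].round(2))
d=(Q['mm'][0]+Q['mf'][0]-Q['cm'][0]-Q['cf'][0])/2;print(d,np.linalg.norm(d),np.arcsin(d[2]/np.linalg.norm(d)),np.degrees(np.arctan2(d[1],d[0])))
s=monitor.read_state();r=R.from_rotvec(s['orientation'])
print(r.as_matrix().round(3))
C=np.array([.4945,.1803,.1564])
print('hover 0.30:',r.inv().apply(np.r_[C[:2],.30]-s['tool_pos']))
y=r.as_matrix()[:,1];print(np.degrees(np.arctan2(y[1],y[0])))
# rim: top-of-rim and pivot knob checks
a=-0.30;yaw=np.radians(-7.9);h=np.array([np.cos(yaw),np.sin(yaw),0])
for a in(-.28,-.32,-.36,-.42):
  e=np.cos(a)*h+np.array([0,0,-np.sin(a)]);n=-np.sin(-a)*h*1+np.array([0,0,np.cos(a)])
  piv=C-.065*-1*0*e-(.065*e+.03*n); rim=C+.06*e-.03*n+.02*n
  print(a,'piv',piv,'rimtop',proj('side',rim),proj('top',rim))
```

```text
mm [0.512  0.1922 0.161 ] 0.44
mf [0.508  0.1638 0.1615] 1.12
cm [0.4806 0.1961 0.1524] 0.16
cf [0.4765 0.1691 0.154 ] 0.65
[ 0.0314947  -0.00457493  0.00806786] 0.03283194413282439 0.24827486917860178 -8.264993598849859
[[ 0.906  0.424 -0.001]
 [ 0.424 -0.906  0.002]
 [ 0.    -0.002 -1.   ]]
hover 0.30: [ 0.52424649 -0.55328323 -0.11241266]
-64.91667618926388
-0.28 piv [0.44083624 0.18774646 0.10960522] rimtop [189.04889654 282.48193331] [212.05230761 163.05798695]
-0.32 piv [0.4427327  0.18748331 0.10747611] rimtop [188.9393163  281.51713419] [211.76630258 162.94531044]
-0.36 piv [0.44471198 0.18720866 0.10542527] rimtop [188.88737477 280.5752922 ] [211.47084682 162.88729594]
-0.42 piv [0.44782921 0.18677611 0.1025029 ] rimtop [188.91870165 279.20916392] [211.01085853 162.90381094]
```

>>> send_rows([
  [[0,0,-0.055],0],
  [[0.02,-0.02,-0.1124],0],
  [[0.06,-0.063,-0.1124],-5],
  [[0.1,-0.105,-0.1124],-10],
  [[0.14,-0.148,-0.1124],-16],
  [[0.18,-0.19,-0.1124],-22],
  [[0.22,-0.232,-0.1124],-28],
  [[0.26,-0.275,-0.1124],-34],
  [[0.3,-0.317,-0.1124],-40],
  [[0.34,-0.359,-0.1124],-46],
  [[0.38,-0.401,-0.1124],-52],
  [[0.42,-0.443,-0.1124],-57],
], jaw=0)

```text
t: 1.6
tool_pos: [0.4471, 0.0378, 0.2998]
orientation: [2.366, 2.066, -0.0]
force: [0.6, -0.4, -0.1]
opening: 0.0007
```

```bash
cat > go.py <<'E'
from h import *
from scipy.spatial.transform import Rotation as R
def st():
    s=monitor.read_state();r=R.from_rotvec(s['orientation']);y=r.as_matrix()[:,1]
    print('t',s['t'],'pos',s['tool_pos'].round(4),'F',s['force'].round(2),'op',round(s['opening'],4),'yhead',np.degrees(np.arctan2(y[1],y[0])).round(1),'q',s['q'].round(2))
    return s,r
E
python3 - <<'E'
from go import *
s,r=st();print(r.inv().apply(np.array([.4945,.1803,.21])-s['tool_pos']))
E
```

```text
t 1.6 pos [0.4471 0.0378 0.2998] F [ 0.59 -0.44 -0.1 ] op 0.0007 yhead -7.7 q [-0.03 -0.3   1.69 -0.    1.75  0.11]
[0.14759922 0.02779582 0.08974587]
```

>>> send_rows([
  [[0.05,0.011,0],0],
  [[0.1,0.022,0],0],
  [[0.1476,0.0328,0.03],0],
  [[0.1476,0.0328,0.08],0],
  [[0.1476,0.0328,0.115],0],
  [[0.1476,0.0328,0.13],0],
  [[0.1476,0.0328,0.13],0],
  [[0.1476,0.0328,0.13],0],
])

```text
t: 2.6
tool_pos: [0.5009, 0.1777, 0.172]
orientation: [2.369, 2.061, 0.004]
force: [-0.5, 0.4, -0.4]
opening: 0.0002
```

```bash
cat >> go.py <<'E'
def pic(k,box=(150,230,200,150)):
    im=eyes.read_camera('side');x,y,w,h=box
    cv2.imwrite(f'pics/{k}.png',cv2.resize(im[y:y+h,x:x+w,::-1],None,fx=4,fy=4,interpolation=cv2.INTER_CUBIC))
    return im
E
python3 - <<'E'
from go import *
st();pic('a1');im=eyes.read_camera('top');cv2.imwrite('pics/a1t.png',cv2.resize(im[120:280,140:320,::-1],None,fx=3,fy=3))
E
```

```text
t 2.6 pos [0.5009 0.1777 0.172 ] F [-0.46  0.43 -0.42] op 0.0002 yhead -7.9 q [ 0.24 -0.05  1.7   0.    1.49  0.38]
```

View pics/a1.png

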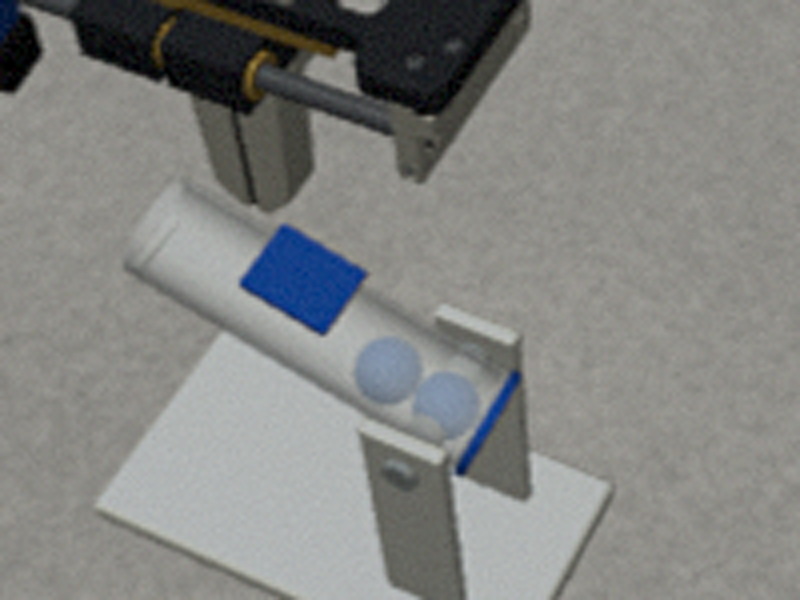

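View pics/a1t.png

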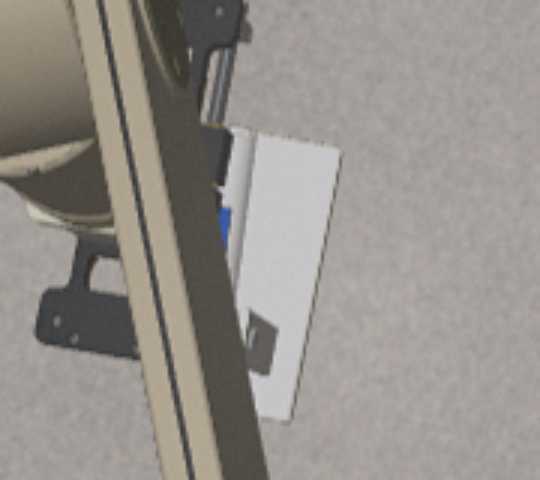

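Side view: the fingers are closed, with their tips near zoom (255,205), above and slightly mouthward of the pad (centre (303,278)). The top view is blocked by the arm. I'll check the tip projection against the pad.

Run:
```python
from go import *
s,r=st()
p=s['tool_pos'];h=np.array([np.cos(-.138),np.sin(-.138),0])
for X in(p,p+.0175*h,p-.0175*h,p-[0,0,.012]):print(((proj('side',X)-[150,230])*4).round())
```

```text
t 2.7 pos [0.501  0.1777 0.1721] F [-0.68  0.29  1.17] op 0.0005 yhead -7.9 q [ 0.24 -0.05  1.7   0.    1.49  0.38]
[283. 241.]
[240. 224.]
[326. 257.]
[287. 261.]
```

Run:
```python
from go import *
p=np.array([.25419,-.54282,.1865]);y=np.array([.424,-.906,0])
for X in(p,p+.0465*y,p-.0465*y):print(proj('side',X),proj('top',X))
im=cv2.imread('pics/side0.png');cv2.imwrite('pics/g0.png',cv2.resize(im[0:90,410:540],None,fx=5,fy=5,interpolation=cv2.INTER_CUBIC))
st();pic('a2',(150,230,120,100))
```

```text
[448.70321766  67.49074328] [629.83371226 348.62651734]
[441.85545815  57.89214129] [655.27246032 337.46910262]
[455.95078739  77.64976495] [604.36841225 359.79557772]
t 2.7 pos [0.501  0.1777 0.1721] F [-0.68  0.29  1.17] op 0.0005 yhead -7.9 q [ 0.24 -0.05  1.7   0.    1.49  0.38]
```

View pics/g0.png

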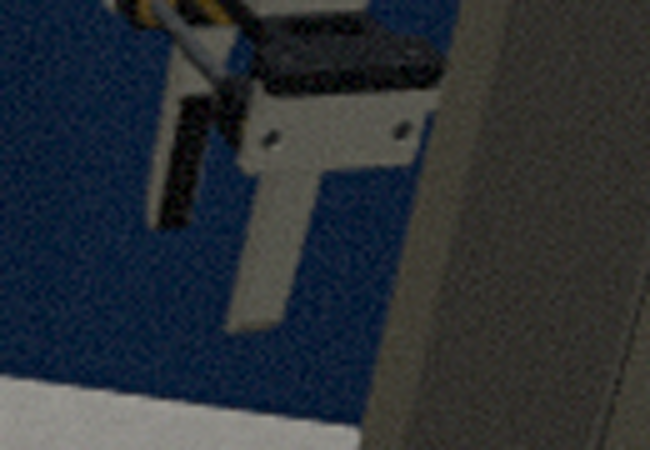

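View pics/a2.png

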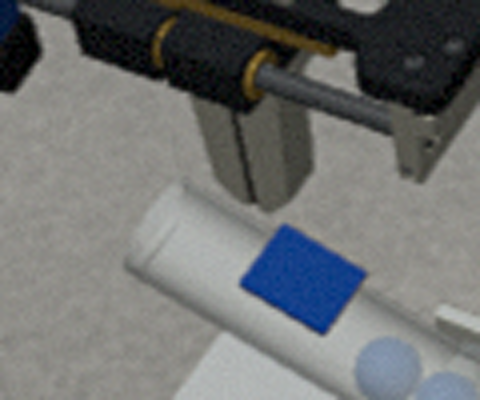

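The side view shows the fingertips about 14 px higher than the state's TCP projects, so I need to resolve this before pressing. I'll check the base plate and the initial gripper position in the top view.

Run:
```python
from go import *
p=np.array([.25419,-.54282,.1865]);
for z in(.1865,.22,.25,.27,.3,.35):print(z,proj('side',[*p[:2],z]).round(),proj('top',[*p[:2],z]).round())
for u in((487,280),(478,375),(620,408),(617,300)):print(ray('side',u,.015))
im=cv2.imread('pics/top0.png');cv2.imwrite('pics/g1.png',cv2.resize(im[300:480,480:640],None,fx=4,fy=4,interpolation=cv2.INTER_CUBIC)[:600])
im=eyes.read_camera('side');cv2.imwrite('pics/a3.png',im[:,:,::-1])
im=eyes.read_camera('top');cv2.imwrite('pics/a3t.png',im[:,:,::-1])
s,r=st();p=s['tool_pos']
for z in(.172,.2,.256,.3):print(z,proj('side',[*p[:2],z]).round(),proj('top',[*p[:2],z]).round())
```

```text
0.1865 [449.  67.] [630. 349.]
0.22 [452.  53.] [641. 351.]
0.25 [455.  40.] [652. 353.]
0.27 [457.  31.] [660. 355.]
0.3 [460.  16.] [672. 357.]
0.35 [466.  -9.] [694. 361.]
[ 0.10561904 -0.08860988  0.015     ]
[0.11109795 0.11337365 0.015     ]
[-0.09875383  0.10877817  0.015     ]
[-0.1212751  -0.10768576  0.015     ]
t 2.85 pos [0.5004 0.1777 0.1711] F [ 0.53  0.01 -0.27] op 0.0002 yhead -7.9 q [ 0.24 -0.05  1.7   0.    1.49  0.38]
0.172 [221. 290.] [207. 192.]
0.2 [218. 278.] [203. 190.]
0.256 [213. 250.] [196. 184.]
0.3 [207. 226.] [190. 179.]
```

View pics/g1.png

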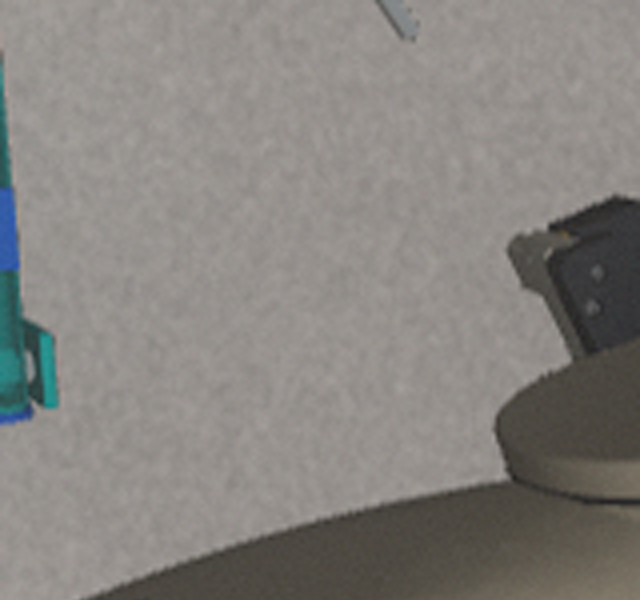

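View pics/a3.png

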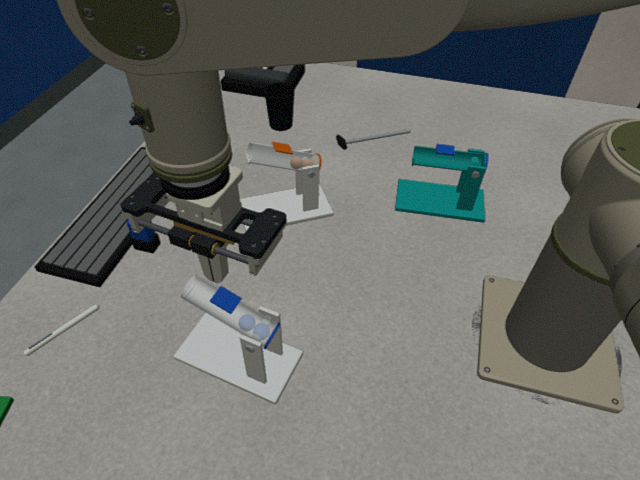

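View pics/a3t.png

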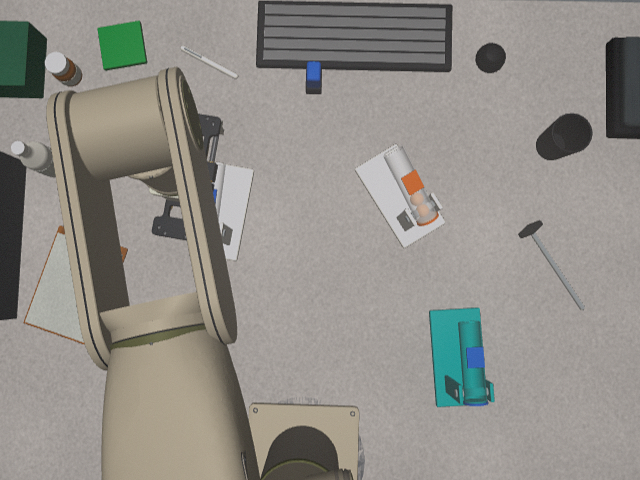

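The clock is at 2.85 s. Both views agree with the TCP axis, but the visible tips sit about 30 mm above the stated TCP point. I'll descend slowly and find contact by force and image.

>>> send_rows([
  [[0,0,0.003],0],
  [[0,0,0.006],0],
  [[0,0,0.009],0],
  [[0,0,0.012],0],
])

```text
t: 3.35
tool_pos: [0.4997, 0.1775, 0.1576]
orientation: [-2.369, -2.063, 0.0]
force: [0.5, -1.0, -0.2]
opening: 0.0001
```

Run:
```python
from go import *
st();pic('b1')
```

```text
t 3.35 pos [0.4997 0.1775 0.1576] F [ 0.48 -1.   -0.17] op 0.0001 yhead -7.9 q [ 0.24 -0.04  1.72  0.    1.46  0.38]
```

View pics/b1.png

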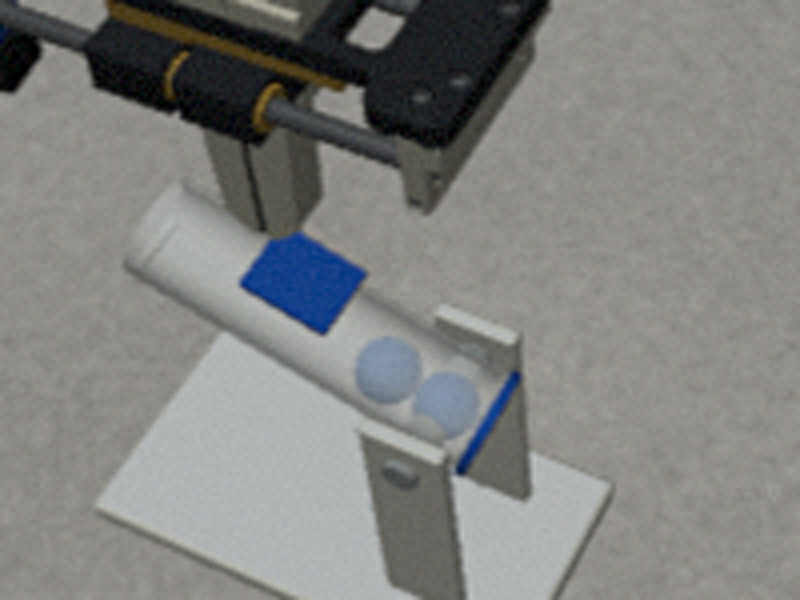

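No contact yet at TCP z = 0.158. The visible tips, at zoom (262,230), still float above the pad, which confirms the tip offset. I'll continue down with a small centring shift.

>>> send_rows([
  [[0.001,-0.002,0.004],0],
  [[0.002,-0.004,0.008],0],
  [[0.002,-0.004,0.012],0],
  [[0.002,-0.004,0.016],0],
  [[0.002,-0.004,0.018],0],
])

```text
t: 4.03
tool_pos: [0.496, 0.18, 0.1395]
orientation: [-2.369, -2.063, 0.001]
force: [0.1, 0.9, -0.1]
opening: 0.0005
```

Run:
```python
from go import *
st();pic('b2')
```

```text
t 4.025 pos [0.496  0.18   0.1395] F [ 0.11  0.88 -0.07] op 0.0005 yhead -7.9 q [ 0.25 -0.04  1.75 -0.    1.43  0.39]
```

View pics/b2.png

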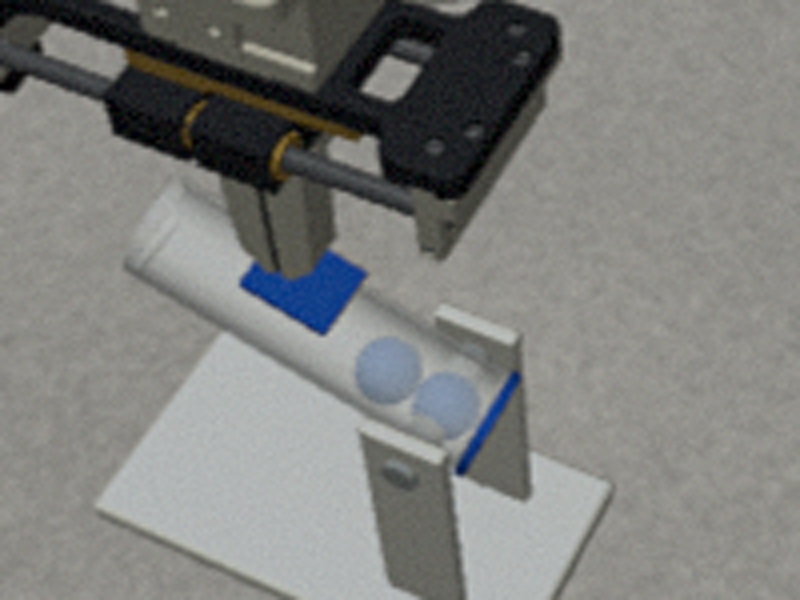

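Still no contact, with the tips just above the pad at zoom (290,275). I'll continue in small steps.

>>> send_rows([
  [[0,0,0.003],0],
  [[0,0,0.006],0],
  [[0,0,0.009],0],
  [[0,0,0.011],0],
  [[0,0,0.011],0],
])

```text
t: 4.7
tool_pos: [0.4965, 0.1801, 0.1293]
orientation: [2.369, 2.062, 0.001]
force: [0.3, -0.3, 2.0]
opening: 0.0011
```

Run:
```python
from go import *
st();pic('b3')
```

```text
t 4.7 pos [0.4965 0.1801 0.1293] F [ 0.33 -0.31  2.01] op 0.0011 yhead -7.9 q [ 0.25 -0.03  1.76 -0.    1.41  0.39]
```

View pics/b3.png

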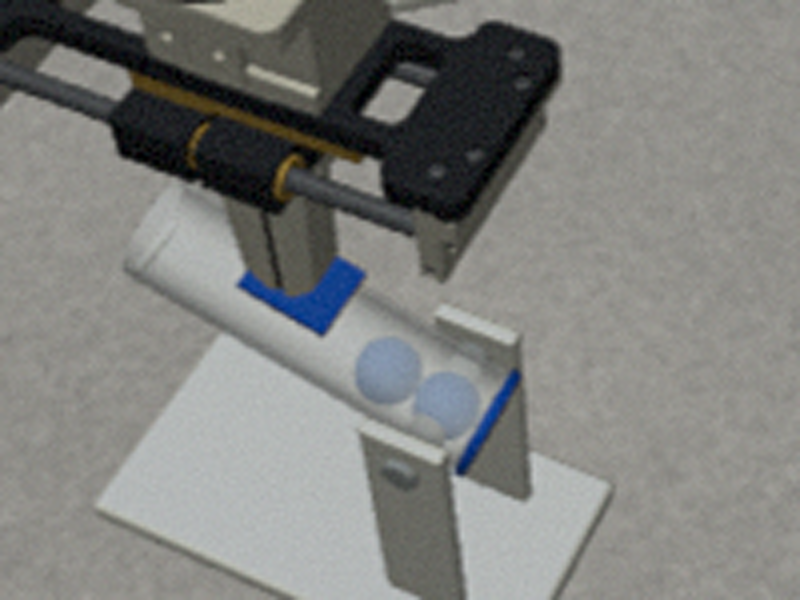

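There is contact at TCP z of about 0.129 (Fz 2 N). Level should come near TCP z = 0.110, so I'll press slowly to about 0.116.

>>> send_rows([
  [[0,0,0.0015],0],
  [[0,0,0.003],0],
  [[0,0,0.0045],0],
  [[0,0,0.006],0],
  [[0,0,0.0075],0],
  [[0,0,0.009],0],
  [[0,0,0.0105],0],
  [[0,0,0.012],0],
])

```text
t: 5.75
tool_pos: [0.4971, 0.1802, 0.1176]
orientation: [2.369, 2.062, 0.003]
force: [1.9, -1.6, 5.3]
opening: 0.0004
```

Run:
```python
from go import *
st();pic('b4')
```

```text
t 5.75 pos [0.4971 0.1802 0.1176] F [ 1.91 -1.64  5.31] op 0.0004 yhead -7.9 q [ 0.25 -0.02  1.77 -0.    1.39  0.39]
```

View pics/b4.png

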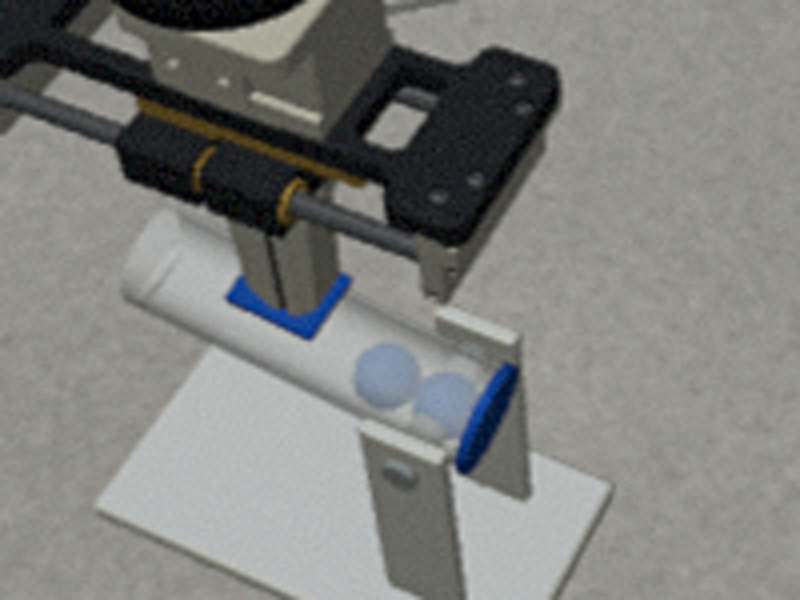

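The tube is tilting and the marbles are still at the back (zoom (388,375), (445,400)). I'll press another 5 mm.

>>> send_rows([
  [[0,0,0.001],0],
  [[0,0,0.002],0],
  [[0,0,0.003],0],
  [[0,0,0.004],0],
  [[0,0,0.005],0],
])

```text
t: 6.42
tool_pos: [0.4973, 0.1802, 0.1128]
orientation: [2.368, 2.062, 0.004]
force: [4.5, -0.1, 5.9]
opening: 0.0007
```

Run:
```python
from go import *
st();pic('b5')
h=np.array([np.cos(-.138),np.sin(-.138),0]);pv=np.array([.441,.188,.11])
for a in(-.1,-.05,0,.03,.06):
  e=np.cos(a)*h-np.array([0,0,np.sin(a)]);n=np.sin(a)*h+np.array([0,0,np.cos(a)])
  f=lambda x,z:((proj('side',pv+(x+.065)*e+(z+.03)*n)-[150,230])*4).round()
  print(a,'rimtop',f(.06,-.01),'rimbot',f(.06,-.05),'marble0',f(-.039,-.03),'marbleEnd',f(.046,-.03))
```

```text
t 6.425 pos [0.4973 0.1802 0.1128] F [ 4.53 -0.12  5.88] op 0.0007 yhead -7.9 q [ 0.25 -0.02  1.78 -0.    1.38  0.39]
-0.1 rimtop [148. 239.] rimbot [158. 298.] marble0 [383. 374.] marbleEnd [185. 284.]
-0.05 rimtop [148. 248.] rimbot [162. 308.] marble0 [384. 376.] marbleEnd [187. 292.]
0 rimtop [148. 257.] rimbot [167. 318.] marble0 [384. 378.] marbleEnd [189. 300.]
0.03 rimtop [149. 262.] rimbot [170. 324.] marble0 [384. 379.] marbleEnd [190. 306.]
0.06 rimtop [150. 268.] rimbot [173. 331.] marble0 [384. 380.] marbleEnd [192. 311.]
```

View pics/b5.png

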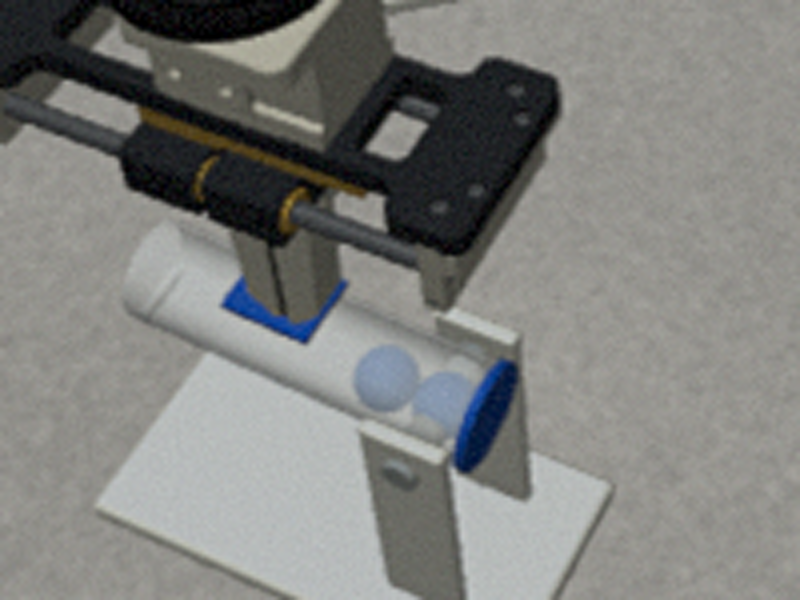

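The tube is nearly level and the marbles haven't moved. From here I'll use 1 mm steps with waits.

>>> send_rows([
  [[0,0.0005,0.0005],0],
  [[0,0.001,0.001],0],
  [[0,0.001,0.0015],0],
  [[0,0.001,0.002],0],
  [[0,0.001,0.002],0],
  [[0,0.001,0.002],0],
])

```text
t: 7.22
tool_pos: [0.4982, 0.18, 0.1106]
orientation: [2.369, 2.062, 0.003]
force: [3.7, -0.9, 5.7]
opening: 0.0006
```

Run:
```python
from go import *
st();pic('b6')
```

```text
t 7.225 pos [0.4982 0.18   0.1106] F [ 3.72 -0.87  5.68] op 0.0006 yhead -7.9 q [ 0.25 -0.01  1.78 -0.    1.37  0.39]
```

View pics/b6.png

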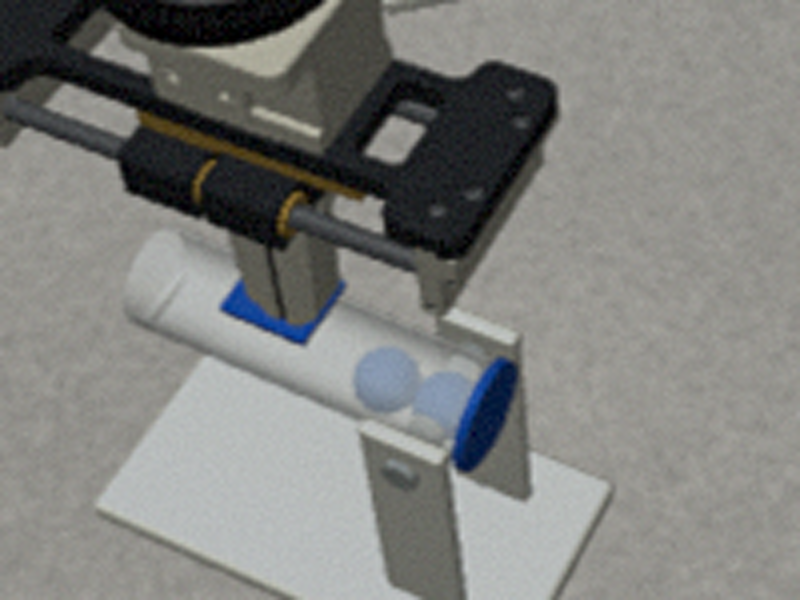

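The marbles are still at the start. I'll press 1 mm more and hold.

>>> send_rows([
  [[0,0,0.0005],0],
  [[0,0,0.001],0],
  [[0,0,0.001],0],
  [[0,0,0.001],0],
  [[0,0,0.001],0],
])

```text
t: 7.9
tool_pos: [0.4982, 0.18, 0.1096]
orientation: [2.369, 2.062, 0.003]
force: [4.1, -0.9, 5.3]
opening: 0.0005
```

```bash
cat >> go.py <<'E'
def marb(im):
    b=cv2.GaussianBlur(im,(3,3),0).astype(int);k=((b[:,:,2]-b[:,:,0]>22)&(b[:,:,2]>110)&(b[:,:,0]>70)).astype(np.uint8)
    k[:, :170]*=1; k[:290]=0;k[345:]=0;k[:,300:]=0
    n,l,st_,c=cv2.connectedComponentsWithStats(k)
    for i in range(1,n):
        if st_[i,4]>15: print('blob',st_[i].tolist(),((c[i]-[150,230])*4).round(1))
E
python3 - <<'E'
from go import *
st();marb(pic('b7'))
E
```

```text
t 7.9 pos [0.4982 0.18   0.1096] F [ 4.08 -0.88  5.27] op 0.0005 yhead -7.9 q [ 0.25 -0.01  1.78 -0.    1.37  0.39]
blob [205, 300, 6, 10, 16] [227.8 297.5]
blob [239, 317, 34, 24, 340] [411.6 385.4]
```

View pics/b7.png

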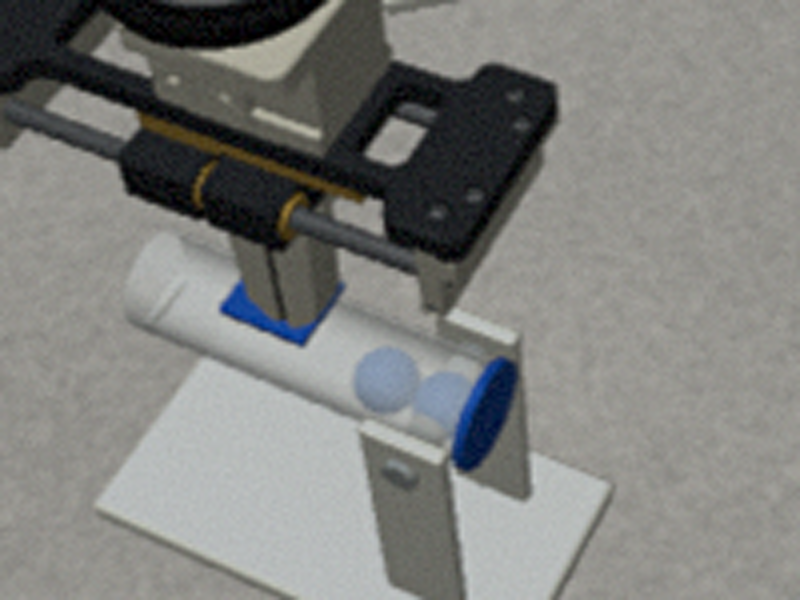

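No motion yet. Another 1 mm.

>>> send_rows([
  [[0,0,0.0005],0],
  [[0,0,0.001],0],
  [[0,0,0.001],0],
  [[0,0,0.001],0],
  [[0,0,0.001],0],
])

```text
t: 8.57
tool_pos: [0.4983, 0.18, 0.1088]
orientation: [2.368, 2.062, 0.003]
force: [4.4, -1.0, 5.7]
opening: 0.0004
```

Run:
```python
from go import *
st();marb(pic('b8'))
```

```text
t 8.575 pos [0.4983 0.18   0.1088] F [ 4.35 -1.02  5.67] op 0.0004 yhead -7.9 q [ 0.25 -0.01  1.78 -0.    1.37  0.39]
blob [239, 317, 33, 24, 339] [411.9 385.6]
```

>>> send_rows([
  [[0,0,0.0005],0],
  [[0,0,0.001],0],
  [[0,0,0.001],0],
  [[0,0,0.001],0],
  [[0,0,0.001],0],
])

```text
t: 9.25
tool_pos: [0.4985, 0.18, 0.108]
orientation: [2.368, 2.061, 0.004]
force: [4.6, -0.5, 6.1]
opening: 0.0008
```

Run:
```python
from go import *
st();marb(pic('b9'))
```

```text
t 9.25 pos [0.4985 0.18   0.108 ] F [ 4.6  -0.55  6.06] op 0.0008 yhead -7.9 q [ 0.25 -0.01  1.78 -0.    1.37  0.39]
blob [239, 317, 33, 24, 332] [411.2 385.4]
```

View pics/b9.png

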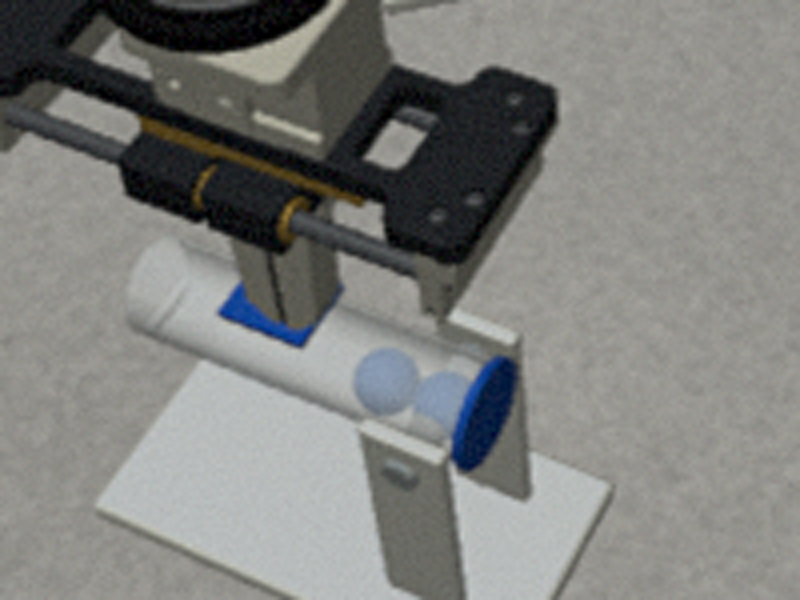

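>>> send_rows([
  [[0,0,0.0005],0],
  [[0,0,0.001],0],
  [[0,0,0.001],0],
  [[0,0,0.001],0],
  [[0,0,0.001],0],
])

```text
t: 9.93
tool_pos: [0.4985, 0.18, 0.1069]
orientation: [2.368, 2.061, 0.004]
force: [5.2, -0.9, 6.0]
opening: 0.0009
```

Run:
```python
from go import *
st();marb(pic('b10'))
```

```text
t 9.925 pos [0.4985 0.18   0.1069] F [ 5.16 -0.89  6.03] op 0.0009 yhead -7.9 q [ 0.25 -0.01  1.78 -0.    1.37  0.39]
blob [236, 317, 37, 22, 347] [405.  383.3]
```

The blob's left edge went from 239 to 236, so rolling has begun. I'll hold and watch.

>>> send_rows([
  [[0,0,0],0],
  [[0,0,0],0],
  [[0,0,0],0],
  [[0,0,0],0],
])

```text
t: 10.48
tool_pos: [0.4985, 0.1799, 0.1069]
orientation: [2.368, 2.061, 0.004]
force: [4.8, -0.7, 6.1]
opening: 0.0006
```

Run:
```python
from go import *
st();marb(pic('b11'))
```

```text
t 10.475 pos [0.4985 0.1799 0.1069] F [ 4.75 -0.67  6.13] op 0.0006 yhead -7.9 q [ 0.25 -0.01  1.78 -0.    1.37  0.39]
blob [228, 314, 30, 20, 343] [370.1 372.4]
blob [262, 319, 11, 20, 26] [464.3 392.5]
```

View pics/b11.png

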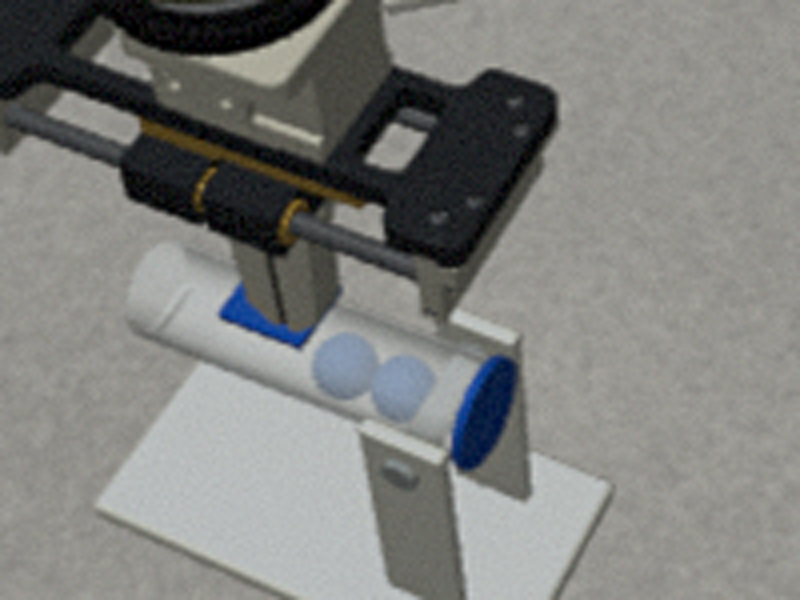

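Both marbles are rolling gently forward; the first is now at zoom (345,365). I'll hold still.

>>> send_rows([
  [[0,0,0],0],
  [[0,0,0],0],
  [[0,0,0],0],
  [[0,0,0],0],
  [[0,0,0],0],
  [[0,0,0],0],
  [[0,0,0],0],
  [[0,0,0],0],
])

```text
t: 11.52
tool_pos: [0.4984, 0.18, 0.1068]
orientation: [2.368, 2.062, 0.004]
force: [4.4, -1.1, 6.0]
opening: 0.0004
```

Run:
```python
from go import *
st();marb(pic('b12'))
```

```text
t 11.525 pos [0.4984 0.18   0.1068] F [ 4.42 -1.11  6.04] op 0.0004 yhead -7.9 q [ 0.25 -0.01  1.78 -0.    1.37  0.39]
blob [204, 301, 31, 24, 217] [283.8 345.2]
blob [262, 319, 11, 20, 27] [464.4 391.9]
```

View pics/b12.png

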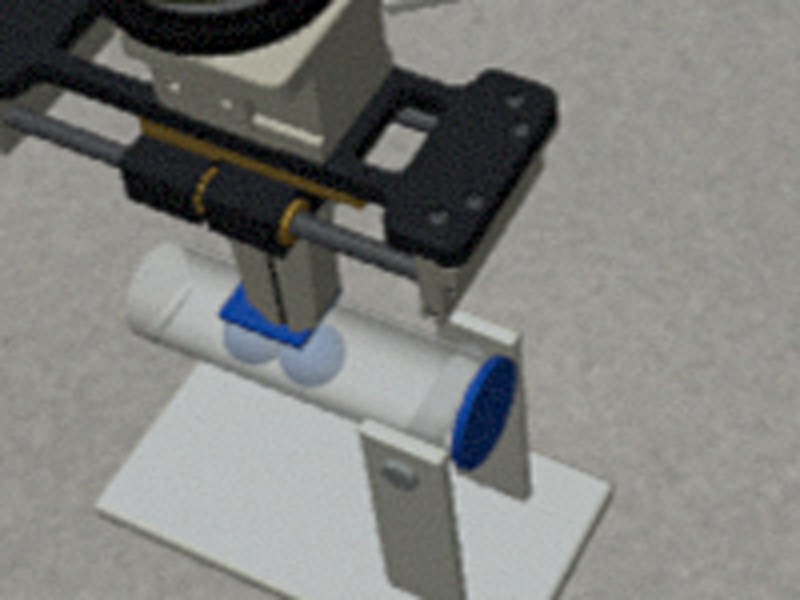

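The marbles are passing under the pad, the first at about zoom (255,335). The rim position is about (190,302). I'll keep waiting.

>>> send_rows([
  [[0,0,0],0],
  [[0,0,0],0],
  [[0,0,0],0],
  [[0,0,0],0],
  [[0,0,0],0],
  [[0,0,0],0],
  [[0,0,0],0],
  [[0,0,0],0],
])

```text
t: 12.58
tool_pos: [0.4982, 0.18, 0.1067]
orientation: [2.369, 2.062, 0.003]
force: [4.3, -1.2, 5.6]
opening: 0.0002
```

Run:
```python
from go import *
st();marb(pic('b13'))
```

```text
t 12.575 pos [0.4982 0.18   0.1067] F [ 4.33 -1.19  5.63] op 0.0002 yhead -7.9 q [ 0.25 -0.01  1.78 -0.    1.37  0.39]
blob [190, 299, 27, 20, 237] [201.6 311. ]
blob [262, 320, 9, 23, 29] [460.6 401. ]
```

View pics/b13.png

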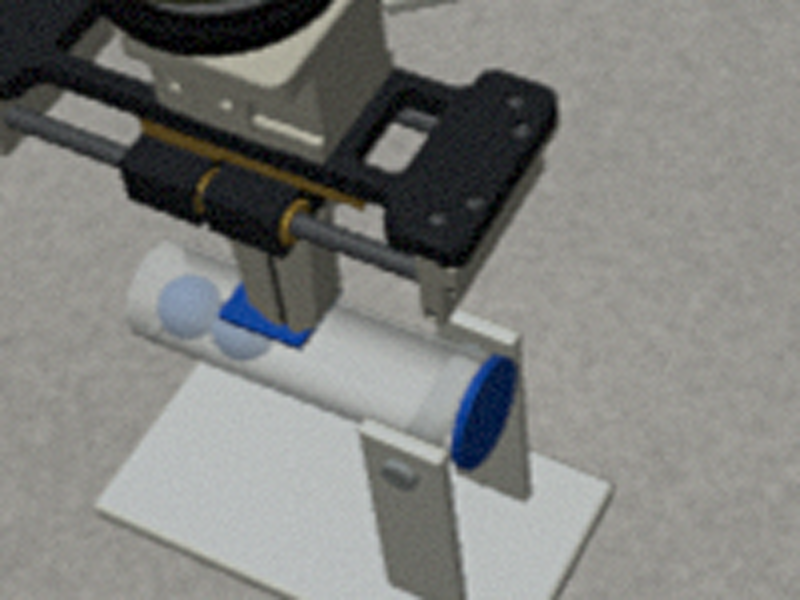

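The first marble is at zoom (188,305), matching the predicted rim spot (190,303), with the second behind it. I'll lift off gently.

>>> send_rows([
  [[0,0,-0.0005],0],
  [[0,0,-0.001],0],
  [[0,0,-0.002],0],
  [[0,0,-0.004],0],
  [[0,0,-0.008],0],
  [[0,0,-0.018],0],
  [[0,0,-0.035],0],
  [[0,0,-0.06],0],
  [[0,0,-0.09],0],
  [[0,0,-0.12],0],
  [[0,0,-0.12],0],
])

```text
t: 14.0
tool_pos: [0.4991, 0.1805, 0.2304]
orientation: [2.367, 2.061, 0.01]
force: [-0.7, -0.7, -0.3]
opening: 0.0002
```

Run:
```python
from go import *
st();marb(pic('c1',(130,200,200,150)))
```

```text
t 14.0 pos [0.4991 0.1805 0.2304] F [-0.68 -0.68 -0.34] op 0.0002 yhead -7.9 q [ 0.25 -0.08  1.62  0.    1.59  0.39]
blob [190, 294, 33, 24, 248] [205.1 307.4]
blob [262, 321, 9, 18, 23] [461.2 396.9]
```

View pics/c1.png

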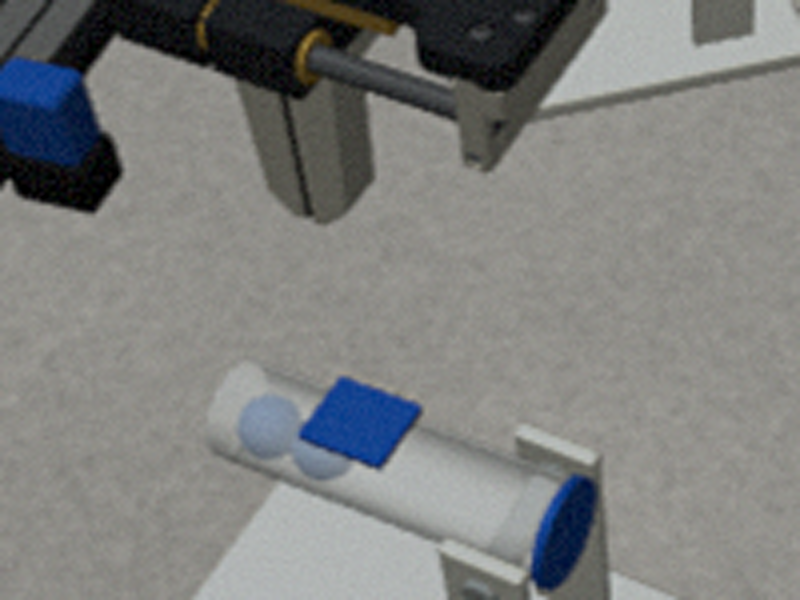

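The tube stayed put and the gripper is clear. The first marble is still at the rim (zoom (270,426), which is (190,306) in the earlier frame). One last settle check before handing in.

>>> send_rows([
  [[0,0,0],0],
  [[0,0,0],0],
  [[0,0,0],0],
  [[0,0,0],0],
  [[0,0,0],0],
  [[0,0,0],0],
  [[0,0,0],0],
  [[0,0,0],0],
])

```text
t: 15.05
tool_pos: [0.4971, 0.18, 0.226]
orientation: [2.369, 2.063, 0.0]
force: [0.1, 0.1, -0.1]
opening: 0.0001
```

Run:
```python
from go import *
st();im=pic('c2',(130,260,200,150));marb(im)
print(bluepad(im,(200,285,240,320))[:2]); print(bluepad(cv2.cvtColor(cv2.imread('pics/c1.png'),cv2.COLOR_BGR2RGB),(290,360,430,480))[0]/4+[130,200])
ticket.close_job()
```

```text
t 15.05 pos [0.4971 0.18   0.226 ] F [ 0.12  0.11 -0.12] op 0.0001 yhead -7.9 q [ 0.25 -0.08  1.63  0.    1.59  0.39]
blob [190, 294, 33, 24, 247] [205.2 307.7]
blob [263, 321, 8, 17, 22] [461.8 395.3]
(array([219.51752022, 305.09568733]), array([[215, 294],
       [234, 301],
       [224, 316],
       [205, 309]], dtype=int32))
[219.81011717 305.50226435]
the job is handed in; nothing more can be done
```

View pics/c2.png

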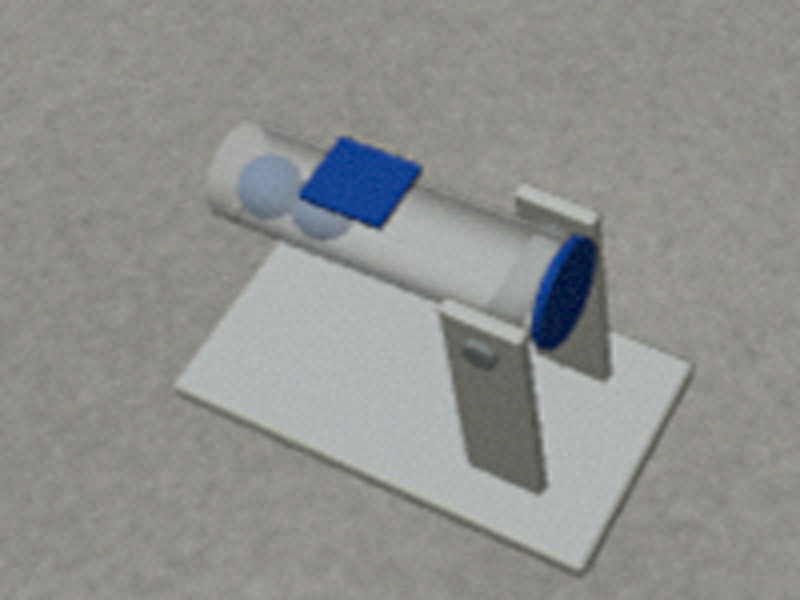

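The first blue marble is waiting against the rim, with the blue tube standing just below level. I pressed the pad in about 1 mm steps, stopped when the marbles began to roll, held until the first one arrived, and lifted clear. I handed the job in at 15.05 s.

- **Last checks:** Two pictures 1 s apart after lift-off show the marbles in the same place and the pad within half a pixel. The first marble is within about 1 px of its computed rim position, and the second is right behind it. None fell out, and the wrist force is back to about 0. The arm never went near the orange or turquoise dispensers once it had travelled past them.
- **Tilt not measured directly:** I know the tube is past level because the marbles rolled forward and stayed there. I did not work out its final angle.
- **Disagreement:** The visible fingertips sat about 30 mm above the stated TCP, so I found contact by force and images. It came at TCP z of about 0.129 m, not the roughly 0.16 m the stated TCP would give.

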